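# Select a suction mode in the H-gate and start the unit

## Task

On the suction unit, push the selector lever through its H-gate, fully home into the slot beside the ring sign, and then press the round start button all the way down and let it go. Push the knob from outside with the fingers, never taking it between them, do not press the button before the lever is home, and leave the bottle, the tumbler and the jar where they stand.

Things in the scene. Friction and masses are not known exactly. Their poses are not given: they have to be found in the camera images.
- unit: White suction unit fixed to the desk: housing 220 (x) x 280 (y) x 90 mm high, an H-shaped gate in its top. Origin: on the desk below the centre of the H. Its x axis points away from the robot (turned up to 20 deg), y to the left, z up. A round gauge, 60 mm wide, up to 107 mm high, lies on top at x 0, y +108 mm.
- gate (a point): Centre of the H, on the housing's top; axes as the unit's. A cross channel along y (neutral) joins a left (+y) and a right (-y) column along x, each with a slot at its far (+x) and near (-x) end. Two round-nosed tongues, far and near, part the columns: the knob changes column only with its x within about 10 mm of neutral (x 0).
- knob (a point): Centre of the lever's black knob, an upright cylinder 26 mm in diameter, 45 mm high, on a 10 mm stem; z runs up the stem. Starts anywhere along the left column. Not sprung: stays where left, moves at 2 to 3 N. In the unit's frame: neutral x 0, z about 165 mm; left or right column y +33 or -33; fully home in a slot x +47 (far) or -47 (near), z about 154.
- pivot (a point): Point about which the lever tilts in all directions: inside the housing, 15 mm above the unit's origin and 150 mm below the knob's centre.
- fore (a joint): Tilt of the lever along the columns, rad: 0 neutral (cross channel), +0.32 at the end of a far slot (+x of the unit), -0.32 at the end of a near slot.
- cross (a joint): Sideways tilt of the lever, rad: +0.22 in the left column (+y of the unit), -0.22 in the right column.
- sign_ring: Aluminium plate 30 x 28 x 2 mm with a raised black ring, 24 mm wide, fixed on the housing's top beside the slot it names: the far or near slot of the right column (unit x +42 or -42, y -64 mm). Origin: centre of its underside. Like plates with a plus, a bar and a small dot stand beside the other three slots.
- start (a joint): Start button, travel in m: 0 released, 0.007 fully down (5 N). It is sprung.
- start_top (a point): Centre of the top face of the round grey start button, 30 mm in diameter, facing up on a raised block (50 x 50 mm) of the housing's top, at unit x 0, y -112 mm.
- gel_bottle: Clear bottle, 60 mm in diameter, 150 mm tall, standing loose left of the unit; origin at the centre of its underside. Not to be disturbed.
- tumbler: Dark steel tumbler, 72 mm in diameter, 115 mm tall, standing loose right of the unit; origin at the centre of its underside. Not to be disturbed.
- jar: Glass jar with a lid, 68 mm in diameter, 85 mm tall, standing loose beyond the unit; origin at the centre of its underside. Not to be disturbed.

How it is judged:
By the outcome, as a careful person would: the job done as asked, in the order asked, and still so for the second after the job is handed in, with the robot touching nothing.
It also fails if it takes over 51 s, if anything falls off the work surface, if the arm or the gripper's body presses on something with over 40 N, if the wrist force passes 120 N, or if a joint passes its speed limit or range.

## Robot

A 6-joint arm with a two-finger parallel gripper is mounted at the origin on the work surface. World frame = base frame: x ahead of the robot, y to its left, z up, the work surface at z = 0. Lengths are in m, angles in rad, forces in N, time in s.
With the tool pointing down it reaches from about 0.35 to 0.8 m from the base axis. Payload 7.3 kg.
Tool frame: the origin (TCP) lies between the finger pads; the fingertips stand 25 mm ahead of it and the grasp point (between the pads) lies 6 mm ahead of it (r.tip_extent is the distance from the TCP to the fingertips, in m); z points along the fingers, y is the direction in which the jaws open and shut (so a half turn about z gives the same grasp; the last joint's range is limited). The gripper opens to 85 mm and grips with 20 to 120 N. Pads are 22 mm wide; open, the fingers measure 114 mm over their backs; the gripper's body (76 mm by 85 mm) begins 54 mm behind the grasp point. The pads swing forward as they close: fully open they stand 13 mm farther back than shut.
Start: joints at [-1.319, 0.342, 1.524, -0, 1.275, -0.146], TCP at [0.203, -0.484, 0.256] pointing down, gripper open.
Joint ranges: [-2.53, 2.53], [-0.77, 2.02], [0.04, 2.7], [-1, 4.14], [0.28, 2.66], [-3.11, 3.11]. Speed limits (rad/s): [2.57, 2.57, 3.14, 3.14, 3.14, 3.14].

## Interface

Orientations are given as a unit quaternion [x, y, z, w].
In Python, from workcell import r, command_gripper, optics gives the robot as it stands. The module is installed in compiled form; this text tells all that it offers. Calls block until the motion is done:
- r.reach(position, orientation): joint-space move of the TCP to a pose.
- r.move_straight(position, orientation=None, speed=0.15, max_force=None): straight line of the TCP; orientation=None keeps the orientation; speed is the mean speed in m/s. With max_force (N) it stops when the force on the tool has changed by that much, and returns True; else False.
- r.movej(angles): joint-space move.
- command_gripper(opening, force=None): finger opening in m; force is the grip in N (None keeps the last); returns when the fingers have stopped.
- r.hold(seconds).
- r.solve_ik(position, orientation): joint angles nearest the present ones, or None.
- r.read_state(): the state.
- optics.get_image(name): name is "scene" or "top"; returns (picture, depth): 480x640x3 uint8, red, green, blue; 480x640 float32, m along the optical axis (not along the pixel's ray), 0 where there is no reading.
- optics.camera_model(name): a dict with "K" (3x3 intrinsics, pixels), "R" (3x3) and "t" (3): a world point X has camera coordinates R X + t. Camera axes: x right, y down, z forward; pixel columns grow to the right and rows downward; lengths in m; the calibration is good to about 2 mm. A picture is of the moment at which its call begins. camera_model takes no time and is no camera call.
A pose or a line that the arm cannot do raises r.PlanningError and nothing moves.
- r.finish_job(): hands the job in, once; it reports no verdict.
The state is a dict: "time_s": time; "joint_positions": joint angles; "dq": joint speeds; "tau": joint torques, N m; "eef_pos": TCP position; "eef_rot": TCP orientation; "contact_force": force on the tool from outside, world axes, zero at the start; "torque": the same for the moment, N m; "grip_width": finger opening in m.
Only numpy, scipy, OpenCV 4.12 (cv2) and the standard library are available. Lean on these libraries where they do the work, as an engineer would, in place of code of your own. Each camera call takes 0.05 s, during which the arm holds its last target. There are 200 camera calls.

## Working session

There is one attempt and no reset: what is moved stays moved. The work goes in short steps, each a Python script; the robot and the scene stay as the last script left them, time stands still between calls to the robot, and variables do not carry over. Pictures are saved under pics/ and viewed, about 8 in all and at most 12, crops included, and the job is handed in when it is done.

```bash
mkdir -p pics; python3 - <<'E'
from workcell import r,optics
import cv2,numpy as np
for n in("scene","top"):
    p,d=optics.get_image(n); cv2.imwrite(f"pics/{n}0.png",p[:,:,::-1]); np.savez(f"{n}0.npz",p=p,d=d)
    m=optics.camera_model(n); print(n,np.round(m["K"],1).tolist(),np.round(-m["R"].T@m["t"],3),np.round(m["R"],3).tolist())
s=r.read_state();print(s["time_s"],s["eef_pos"],s["eef_rot"],s["grip_width"],r.tip_extent)
E
```

```text
scene [[440.1, 0.0, 318.4], [0.0, 440.1, 234.5], [0.0, 0.0, 1.0]] [1.119 0.487 0.6  ] [[-0.664, 0.748, -0.013], [0.466, 0.4, -0.79], [-0.585, -0.53, -0.613]]
top [[565.8, 0.0, 320.2], [0.0, 565.8, 242.3], [0.0, 0.0, 1.0]] [0.586 0.045 1.032] [[0.006, -1.0, -0.009], [-0.997, -0.005, -0.08], [0.08, 0.01, -0.997]]
0.1 [ 0.20332594 -0.48370083  0.25571918] [ 9.80284627e-01  1.97589504e-01 -4.17704816e-05 -6.60512246e-04] 0.08558712214929518 0.025
```

View pics/top0.png

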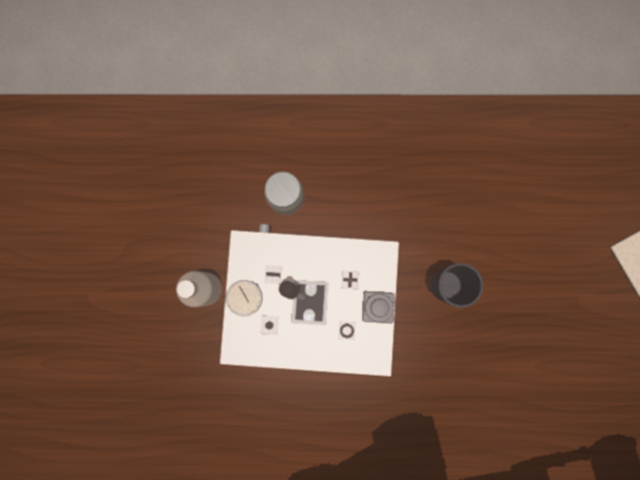

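View pics/scene0.png

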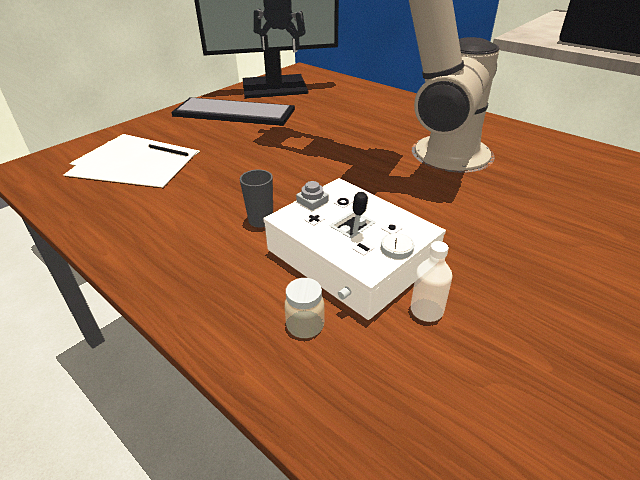

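Top view: the ring sign is at (347,331), the near-right slot. The plus is far-right, the bar far-left, the dot near-left. The knob is at (289,288) in the left column and the button at (379,308). Next I'll measure the unit's pose.

```bash
cat > h.py <<'E'
from workcell import r,optics,command_gripper
import cv2,numpy as np
def ray(n,px,z):
    m=optics.camera_model(n);R,t,K=m["R"],m["t"],m["K"]
    c=-R.T@t; d=R.T@np.linalg.inv(K)@np.array([px[0],px[1],1.]); return c+d*(z-c[2])/d[2]
def cloud(n,d):
    m=optics.camera_model(n);v,u=np.mgrid[:480,:640]
    P=np.stack([u,v,np.ones_like(u)],-1)@np.linalg.inv(m["K"]).T*d[...,None]
    return (P-m["t"])@m["R"]
E
python3 - <<'E'
from h import *
for n in("top",):
    f=np.load(n+"0.npz");p,d=f["p"],f["d"]
    w=((p.min(2)>190)*255).astype(np.uint8)
    cs=cv2.findContours(w,0,1)[0]; c=max(cs,key=cv2.contourArea)
    a=cv2.minAreaRect(c); 
    q=np.array([ray(n,x,.09) for x in cv2.boxPoints(a)])
    print(q.round(4), q.mean(0)); 
    for i in range(4): e=q[(i+1)%4]-q[i]; print(np.linalg.norm(e),np.degrees(np.arctan2(e[1],e[0])))
    P=cloud(n,d)
    print("ring",ray(n,(347,331),.092),"plus",ray(n,(350,280),.092),"bar",ray(n,(273.5,274),.092),"dot",ray(n,(269.5,325),.092))
    # knob dark & high
    for nm,(u0,u1,v0,v1) in dict(knob=(270,305,270,305),btn=(360,398,288,325)).items():
        Q=P[v0:v1,u0:u1].reshape(-1,3); 
        z=Q[:,2]; 
        k=Q[(z>(.14 if nm=="knob" else z.max()-.006))]; print(nm,len(k),k.mean(0),k.min(0),k.max(0))
f=np.load("scene0.npz");P=cloud("scene",f["d"]);g=f["p"]
Q=P[185:220,345:375].reshape(-1,3);k=Q[(Q[:,2]>.135)&(Q[:,2]<.25)];print("knob scene",len(k),k.mean(0),k.min(0),k.max(0))
for nm,(u,v,z) in dict(bottle=(186,290,.15),tumbler=(461,285,.115),jar=(283,190,.085)).items(): print(nm,ray("top",(u,v),z))
E
```

```text
[[ 0.4619  0.2166  0.09  ]
 [ 0.6812  0.2051  0.09  ]
 [ 0.6624 -0.0777  0.09  ]
 [ 0.4444 -0.061   0.09  ]] [0.56248967 0.07072432 0.09      ]
0.21959802188403982 -3.0010727393748957
0.28336220949810487 -93.81052898773716
0.2186030248566192 175.63439198255966
0.27814385758156385 86.39203313146355
ring [0.51565877 0.0090643  0.092     ] plus [0.59938941 0.00427529 0.092     ] bar [0.60859143 0.13122374 0.092     ] dot [0.52460678 0.13676649 0.092     ]
knob 305 [0.58294717 0.09939688 0.19091474] [0.56859916 0.044686   0.14948426] [0.59615308 0.1150211  1.0316241 ]
btn 1 [0.58608727 0.044686   1.0316241 ] [0.58608727 0.044686   1.0316241 ] [0.58608727 0.044686   1.0316241 ]
knob scene 297 [0.59012222 0.10765884 0.16732411] [0.57615288 0.08902723 0.13869025] [0.59787309 0.11800968 0.18476951]
bottle [0.58155668 0.26185636 0.15      ]
tumbler [ 0.59206024 -0.17357422  0.115     ]
jar [0.75081545 0.1175634  0.085     ]
```

```bash
cat >> h.py <<'E'
O=np.array([.562,.0705]);A=np.radians(-3.6)
C=np.array([[np.cos(A),-np.sin(A)],[np.sin(A),np.cos(A)]])
Q=[np.cos(A/2),np.sin(A/2),0,0]
def W(x,y,tip): return np.r_[O+C@[x,y],tip+r.tip_extent]
def U(): s=r.read_state();p=s["eef_pos"];return np.round(np.r_[C.T@(p[:2]-O),p[2]-r.tip_extent],4),np.round(s["contact_force"],1),round(s["time_s"],2)
def go(x,y,tip,v=.15,f=None):
    h=r.move_straight(W(x,y,tip),Q,speed=v,max_force=f);print(h,*U());return h
def snap(name):
    ims=[]
    for n,(u,v) in (("scene",(355,215)),("top",(315,300))):
        p,d=optics.get_image(n);ims.append(cv2.resize(p[v-75:v+75,u-100:u+100,::-1],(400,300),interpolation=cv2.INTER_CUBIC))
    cv2.imwrite(f"pics/{name}.png",np.hstack(ims))
E
python3 - <<'E'
from h import *
print("knob est",C.T@(ray("top",(289,288),.185)[:2]-O))
command_gripper(0.0)
print(r.tip_extent)
r.reach(W(.065,.033,.24),Q);print(*U())
go(.065,.033,.154,.12,10)
go(.024,.033,.154,.05,15)
snap("p1")
E
```

```text
knob est [0.02177911 0.03017293]
0.025
[0.0652 0.0321 0.24  ] [-0.5 -0.7  0.6] 3.42
False [0.0655 0.033  0.1548] [0.3 0.3 0.5] 4.29
False [0.024  0.0329 0.1539] [ 0.7 -0.4  0.4] 5.26
```

View pics/p1.png

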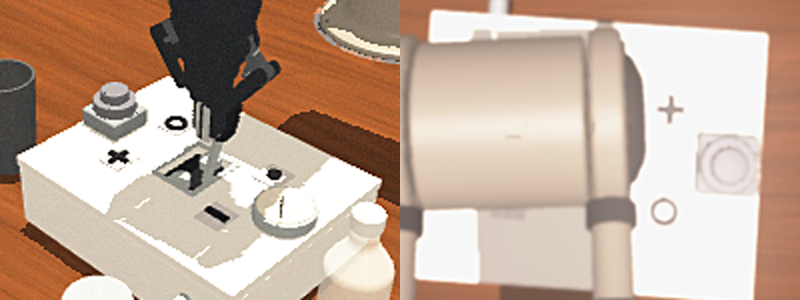

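The fingers hide the knob in both views, so I'll back off and look.

```bash
python3 - <<'E'
from h import *
go(.04,.033,.154,.15); go(.04,.033,.25,.25); r.reach(W(-.06,-.2,.25),Q);print(*U())
snap("p2")
p,d=optics.get_image("top");P=cloud("top",d).reshape(-1,3)
X=(P[:,:2]-O)@C
m=(P[:,2]>.165)&(P[:,2]<.2)&(abs(X[:,0])<.07)&(abs(X[:,1])<.06);print(m.sum(),np.median(X[m],0),X[m].min(0),X[m].max(0),P[m,2].mean())
E
```

```text
False [0.0399 0.0329 0.1533] [ 0.1 -0.2  1.1] 5.62
False [0.0394 0.0331 0.2503] [-0.4  0.2 -1.1] 6.15
[-0.0596 -0.1994  0.2497] [0.  1.5 0.4] 7.14
264 [-0.00049281  0.03265058] [-0.01319617  0.01917609] [0.01121514 0.04729111] 0.18107212243374013
```

View pics/p2.png

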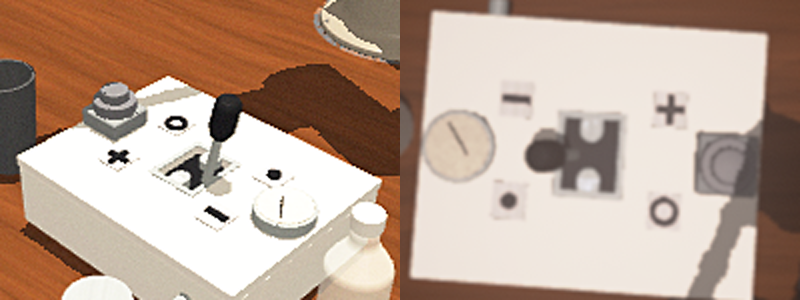

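The right half (top view) shows the knob at x≈0, y≈+33 mm in the unit frame, so it is in neutral. The ring sign is by the near-right slot, at about (664,212) in the crop. Now I'll push it across to the right column, then into the near slot.

```bash
cat >> h.py <<'E'
def knob():
    p,d=optics.get_image("top");P=cloud("top",d).reshape(-1,3);X=(P[:,:2]-O)@C
    m=(P[:,2]>.155)&(P[:,2]<.2)&(abs(X[:,0])<.08)&(abs(X[:,1])<.06)
    print("knob",m.sum(),np.median(X[m],0).round(4),X[m].min(0).round(4),X[m].max(0).round(4),P[m,2].mean().round(4))
E
python3 - <<'E'
from h import *
r.reach(W(0,.082,.25),Q);print(*U())
if not go(0,.082,.154,.15,10):
    go(0,-.006,.154,.06,12)
    go(0,.012,.154); go(0,.012,.25,.25); r.reach(W(-.06,-.2,.25),Q); knob()
E
```

```text
[1.00e-04 8.11e-02 2.50e-01] [ 0.1 -0.5 -0. ] 8.4
False [0.0007 0.0816 0.155 ] [ 0.6 -0.4  0.7] 9.19
False [-0.    -0.006  0.154] [ 0.5 -0.3  0.2] 10.81
False [-1.00e-04  1.27e-02  1.54e-01] [ 0.1  0.4 -0.2] 11.07
False [-0.      0.0116  0.2504] [ 0.7  0.6 -0.3] 11.61
knob 273 [-0.0004 -0.0328] [-0.0132 -0.0477] [ 0.0114 -0.0187] 0.1799
```

```bash
python3 - <<'E'
from h import *
r.reach(W(.045,-.033,.25),Q);print(*U())
if not go(.045,-.033,.154,.15,10):
    go(-.032,-.033,.154,.05,14)
    r.hold(.2);print(*U())
    go(.02,-.033,.154); go(.02,-.033,.25,.25); r.reach(W(-.06,-.2,.25),Q); knob(); snap("p3")
E
```

```text
[ 0.0446 -0.0332  0.2498] [-0.3 -0.3 -0.3] 13.35
False [ 0.0455 -0.0336  0.1551] [-0.   0.9  0.6] 14.14
False [-0.0292 -0.0331  0.1549] [11.  -0.7 -3.1] 15.83
[-0.0292 -0.0331  0.1549] [11.   0.3 -3.5] 16.03
False [ 0.0186 -0.033   0.1533] [-0.3  0.2  0.2] 16.53
False [ 0.019  -0.0329  0.2505] [-0.2 -0.9 -0.9] 17.07
knob 301 [-0.0471 -0.0324] [-0.0631 -0.0468] [-0.0336 -0.0188] 0.1713
```

View pics/p3.png

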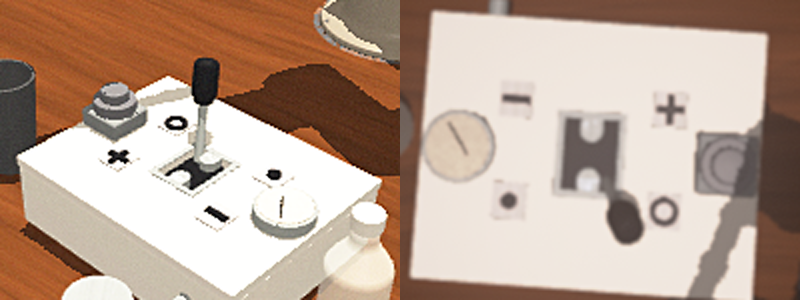

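Finger stopped against about 11 N and the knob is beside the ring at (626,218). I'll confirm "fully home" by fitting the lever axis through the known pivot to the depth points.

```bash
cat > tilt.py <<'E'
from h import *
from scipy.optimize import least_squares
for n in("scene","top"):
    p,d=optics.get_image(n);P=cloud(n,d).reshape(-1,3);c=p.reshape(-1,3)
    L=np.c_[(P[:,:2]-O)@C,P[:,2]-.015]
    L=L[(c.max(1)<90)&(P[:,2]>.135)&(P[:,2]<.2)&(np.abs(L[:,0])<.08)&(np.abs(L[:,1])<.06)]
    def f(q):
        a=np.array([q[0],q[1],1]);a/=np.linalg.norm(a);h=L@a;rad=np.linalg.norm(L-h[:,None]*a,axis=1)
        return np.where(h>.1705,np.maximum(rad-.013,0),rad-.013)
    s=least_squares(f,[-.25,-.2],loss="soft_l1",f_scale=.002)
    a=np.r_[s.x,1];a/=np.linalg.norm(a);print(n,len(L),"knob centre",(a*.15+[0,0,.015]).round(4),"fore",np.arctan(s.x[0]).round(3),"cross",np.arctan(s.x[1]).round(3),"res",np.median(abs(f(s.x))))
E
python3 tilt.py
```

```text
scene 280 knob centre [-0.0474 -0.0303  0.1541] fore -0.328 cross -0.215 res 0.000831994980817298
top 251 knob centre [-0.0469 -0.0317  0.1539] fore -0.326 cross -0.225 res 0.00018590805730002435
```

Both views put the lever home (knob at −47, −31, 154 mm; fore −0.33). Now the button.

```bash
python3 - <<'E'
from h import *
r.reach(W(0,-.112,.18),Q);print(*U())
go(0,-.112,.09,.05,3)
go(0,-.112,.09,.03,20)
r.hold(.3);print(*U())
go(0,-.112,.2,.1); r.reach(W(-.06,-.2,.25),Q);print(*U()); snap("p4")
E
python3 tilt.py
```

```text
[ 1.000e-04 -1.113e-01  1.796e-01] [-0.2 -0.2  0.9] 18.66
True [-1.000e-04 -1.119e-01  1.266e-01] [ 0.5 -0.3  4.7] 19.73
True [-1.00e-04 -1.12e-01  1.26e-01] [-2.1  1.2  6.6] 20.12
[-1.000e-04 -1.119e-01  1.260e-01] [-1.6 -0.1  8.4] 20.42
False [-0.0005 -0.1119  0.1991] [0.2 0.1 0.6] 21.31
[-0.0603 -0.2004  0.2498] [ 0.   0.5 -0.1] 21.85
scene 282 knob centre [-0.0474 -0.0305  0.154 ] fore -0.328 cross -0.216 res 0.0008752420603784028
top 253 knob centre [-0.0469 -0.0316  0.1539] fore -0.325 cross -0.224 res 0.00011283383040923238
```

View pics/p4.png

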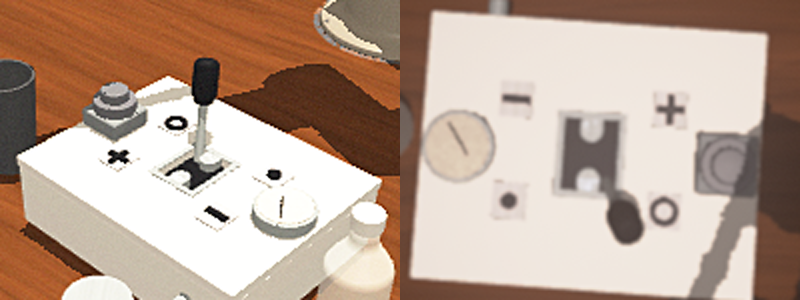

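Whether the button travelled its full 7 mm isn't clear. I'll measure the released height of its top.

```bash
python3 - <<'E'
from h import *
for n in("top","scene"):
    p,d=optics.get_image(n);P=cloud(n,d).reshape(-1,3);X=(P[:,:2]-O)@C
    R=np.hypot(X[:,0],X[:,1]+.112)
    for a,b in((0,.008),(.008,.013),(.0155,.02),(.02,.024)):
        m=(R>=a)&(R<b)&(P[:,2]<.2);print(n,a,m.sum(),np.percentile(P[m,2],[10,50,90]).round(4))
    m=(P[:,2]>.085)&(P[:,2]<.095)&(np.abs(X[:,0])<.09)&(np.abs(X[:,1])<.07);print("top",np.median(P[m,2]))
E
```

```text
top 0 84 [0.1316 0.1334 0.1348]
top 0.008 132 [0.1313 0.1335 0.1351]
top 0.0155 196 [0.12   0.122  0.1241]
top 0.02 197 [0.1099 0.1209 0.1233]
top 0.09043640136890618
scene 0 26 [0.1307 0.1321 0.1332]
scene 0.008 38 [0.1313 0.1323 0.1331]
scene 0.0155 80 [0.1204 0.1221 0.1298]
scene 0.02 117 [0.1091 0.1171 0.1216]
top 0.08959272525911718
```

The top sits at about 133 mm released. The tips reached 126 mm and met a hard stop at over 5 N, so the full 7 mm was pressed, and the button has come back up. I'll check that the loose objects haven't moved, then hand in.

```bash
python3 - <<'E'
from h import *
for n,bs in(("top",dict(bottle=(175,225,265,310),jar=(262,305,168,216),tumbler=(436,485,262,308))),("scene",dict(bottle=(410,455,240,322),jar=(283,327,278,338),tumbler=(240,262,170,228)))):
    p,_=optics.get_image(n);q=np.load(n+"0.npz")["p"]
    for k,(a,b,c,e) in bs.items():
        g=[cv2.cvtColor(i[c:e,a:b],cv2.COLOR_RGB2GRAY).astype(np.float32) for i in(p,q)]
        print(n,k,np.round(cv2.phaseCorrelate(*g)[0],2),np.abs(g[0]-g[1]).mean().round(1))
print(*U());r.finish_job()
E
```

```text
top bottle [0.01 0.49] 0.6
top jar [0.62 0.01] 0.6
top tumbler [ 0.14 -0.22] 2.3
scene bottle [0.54 0.03] 2.2
scene jar [0.59 0.05] 2.3
scene tumbler [ 0.11 -0.06] 3.2
[-0.0598 -0.1995  0.2496] [0.1 0.2 0.1] 22.25
the job is handed in; nothing more can be done
```

The lever is fully home in the near-right slot beside the ring sign, and the start button was pressed once afterwards and let go. The job was handed in at about 22 s with the arm clear of everything.

- **Lever:** I pushed the knob from outside with the closed fingers, never between them: back to neutral, across to the right column, then into the near slot until it met about 11 N. Before and after the button press, both cameras put it at about −47, −31, 154 mm in the unit frame (fore −0.33, cross −0.22), which is home.
- **Button:** The fingertips went down to 126 mm and met a hard stop, holding about 8 N. The released top, measured only after the press, stands at about 133 mm. That makes roughly the full 7 mm, but I inferred it from camera depth good to about 2 mm rather than reading it directly. The top standing at 133 mm also shows that the button came back up.
- **Bottle, tumbler and jar:** They look the same as at the start. The image comparison gave shifts of up to 0.6 pixel (about 1 mm) with tiny brightness differences, which I take as noise, since no finger came near them.

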